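# Refit the spout of the health centre's water filter

## Task

Take the steel spout out of the green draining rack and push its stem straight down into the push-in fitting on the water filter, past the grip and the seal until it is fully home on the stop, with the nozzle over the cup on the drip tray. Then give the spout one gentle upward tug to prove that the fitting holds it, and let go. Push and pull with care (never with more than 25 N, or the fitting may crack), and leave the cup, the plug, the measure and the bottle where they are.

Things in the scene. Friction and masses are not known exactly. Their poses are not given: they have to be found in the camera images.
- spout_grip (a point): Hold the spout here: 113.5 mm above the end of its stem, on its axis. The spout is one loose steel piece, 110 to 220 g: a stem 15 mm in diameter, 78 mm long; on it an upright block with two flats (16 mm thick along this y, 26 mm along x, 57 mm high, top 21.5 mm above this point); from the block's -x side a 10 mm arm runs out to a nozzle. Close the fingers along y on the flats; z up.
- spout_tip (a point): Centre of the stem's lower end face, 113.5 mm below spout_grip, same axes. The end tapers (9 mm wide at the face, 15 mm wide 4 mm above it). A groove for the fitting's teeth, 7 mm long, 2 mm deep, begins 16.5 mm above the face. A blue band begins 33 mm above the face: its lower edge meets the top of the blue collar when the stem is fully home.
- nozzle (a point): Centre of the nozzle's opening, which looks down: 105 mm from the stem's axis along -x of spout_tip and 52 mm above spout_tip.
- seat (a point): Nominal place of the stop inside the white push-in fitting (32 mm wide) of the fixed water filter, 33 mm below the top of its blue collar; z up the bore (16.2 mm), -x towards the drip tray. The fitting really sits up to 2 mm aside and 6 mm higher or lower. The stem's end meets spring teeth 20 mm above the stop (10 to 15 N), a seal 8 mm above it (10 N), then the rigid stop.
- mouth (a point): Nominal centre of the fitting's open mouth, level with the top of the blue collar (25 mm across, 17 mm hole), 33 mm straight above seat, same axes and same error as seat. The bore is upright.
- collar (a joint): How far the blue release collar stands up out of the fitting, m: 0 (at the start) to 0.0025. It is drawn up with the stem when the gripped stem is tugged, which takes about 6 to 9 N including the spout's weight; then the stem is held hard. The teeth snap into the stem's groove only in the last 3 mm before the stop.
- drip (a point): Centre of the top of the grey drip tray (135 x 140 mm, 14 mm high), 105 mm from the fitting's axis along -x of seat. The steel cup stands here.
- stand: Green plastic draining rack, fixed: a shelf 70 x 170 mm, 10 mm thick, its top 90 mm above the table, on two end walls; origin at the centre of its underside on the table. Two 17 mm holes lie 48 mm to either side of its centre along its y. The spout hangs upright in one, stem down, its block resting on the shelf; a grey plug hangs in the other.
- plug_center (a point): Middle of the grey plastic blanking plug, 90 mm high with a 24 mm wide, 12 mm high head, hanging in the other hole of the rack. Leave it there.
- cup_center (a point): Middle of the small steel cup, 72 mm wide and 48 mm high, on the drip tray. Leave it there.
- measure_center (a point): Middle of the steel measuring cup, 76 mm wide and 42 mm high, with a flat handle reaching 132 mm out along its x, on the table. Leave it there.
- bottle_center (a point): Middle of the small clear water bottle with green cap, 60 mm wide and 150 mm high, on the table. Leave it there.
There are look-alikes about, which are no part of the job. Of the things that look like the part that bears spout_grip, the middle-sized one is meant.

How it is judged (in metres and radians):
On the way, in this order (a step that is already met when the one before it is completed fails the run):
1. the spout's stem is pushed fully home: its end within 2 mm of the stop, upright in the bore (z of spout_tip in the frame of stop below 0.002 m and horizontal distance between spout_tip and stop below 0.004 m and angle between the z axis of spout_tip and the z axis of seat, either way round below 0.12 rad), for 0.1 s.
2. the spout is tugged upwards so that it draws the collar up by 1.5 mm or more, and the fitting holds it (value of joint collar above 0.0015 m and z of spout_tip in the frame of stop below 0.008 m), for 0.1 s.
At the end, for the whole second after the job is handed in: The spout stands upright in the fitting, held by its teeth (stem end at most 7 mm above the stop and within 4 mm of the axis, within 0.12 rad of upright), its nozzle within 25 mm of the point above the middle of the drip tray, at rest and let go (z of spout_tip in the frame of stop below 0.007 m and horizontal distance between spout_tip and stop below 0.004 m and angle between the z axis of spout_tip and the z axis of seat, either way round below 0.12 rad and horizontal distance between nozzle and drip below 0.025 m and linear speed of spout below 0.02 m/s); the robot touches nothing.
It fails at once if the stem is pressed on the fitting's stop with more than 38 N, or on its collar and teeth (pushing or pulling) with more than 40 N (contact force between spout and shoulder above 38 N or contact force between spout and collar above 40 N).
It fails at once if the cup, plug, measure or bottle is moved by more than 25 mm or tipped (distance of any of cup_center, plug_center, measure_center, bottle_center from where it was at the start of the episode above 0.025 m or angle between bottle_center's own z axis and vertical above 0.3 rad).
It also fails if it takes over 64 s, if anything falls off the work surface, if the arm or the gripper's body presses on something with over 40 N, if the wrist force passes 120 N, or if a joint passes its speed limit or range.

## Robot

A 6-joint arm with a two-finger parallel gripper is mounted at the origin on the work surface. World frame = base frame: x ahead of the robot, y to its left, z up, the work surface at z = 0. Lengths are in mm, angles in rad, forces in N, time in s.
With the tool pointing down it reaches from about 325 to 850 mm from the base axis. Payload 15.5 kg.
Tool frame: the origin (TCP) lies between the finger pads; the fingertips stand 17 mm ahead of it and the grasp point (between the pads) lies 2 mm behind it; z points along the fingers, y is the line along which they close (so a half turn about z gives the same grasp; the last joint's range is limited). The gripper opens to 91 mm and grips with 3 to 60 N. Pads are 32 mm wide; open, the fingers measure 118 mm over their backs; the gripper's body (76 mm by 178 mm) begins 60 mm behind the grasp point.
Start: joints at [1.006, 0.494, 1.345, -0, 1.302, -0.096], TCP at [282.938, 557.29, 230.915] pointing down, gripper open.
Joint ranges: [-2.91, 2.91], [-0.82, 2.16], [0.22, 2.67], [-1.22, 4.37], [0.12, 2.79], [-3.08, 3.08]. Speed limits (rad/s): [1.89, 1.89, 2.57, 3.01, 3.01, 3.01].

## Interface

Orientations are given as [roll, pitch, yaw] about the fixed x, y, z axes, in that order (R = Rz(yaw) Ry(pitch) Rx(roll)).
In Python, from station import status, capture, get_calibration, workorder gives the robot as it stands.
- The arm moves only by the tool jog_arm, never from a script. Its arguments are lists of equal length, an entry for each row: "twist": the turn, a rotation vector about the tool's x, y, z in degrees, a list of three; "delta_pos": the shift along the tool's x, y, z in cm, a list of three; "jaw": the closure, from 0 (fully open) to 1 (shut). A call has exactly 8 rows; each row is the pose to reach, as a shift and turn from the pose commanded when the call began, along the tool's axes at that moment; what a row does not reach only later rows make up. A row lasts 1/10 s, in which the tool goes at most 50 mm and 8.59 degrees, less where a joint would pass 70% of its speed; a pose out of reach is approached as far as the arm can. A call with a gripper value outside its range is refused whole. The fingers move at their own pace and stop on an object; "squeeze" is the grip in N (left out, the last holds). Time passes only in rows, so rows that repeat a pose let the fingers close, or fill a call up. It gives the time, the measured TCP pose, the force, the opening and the grip force at its end, in the units of the state.
- status.read_state(): the state, without advancing time (a new reading comes with each control period).
- capture(name): name is "scene" or "side" or "wrist"; returns the picture (400x640x3 uint8, red, green, blue); there is no depth.
- get_calibration(name): a dict with "vfov" (degrees; the focal length in pixels is half the picture's height over the tangent of half this angle, whatever the lens; pixels are square), "cx", "cy" (the principal point, pixels), "eye" and "rotation" of the camera in the world. Camera axes: x right, y down, z forward; pixel columns grow to the right and rows downward; lengths in mm; the calibration is good to about 2 mm. A picture is of the moment at which its call begins: read the wrist's pose just before it. get_calibration takes no time and is no camera call; for the wrist camera it gives the pose at the moment of the call.
- workorder.hand_in(): hands the job in; it is judged then, once.
The state is a dict: "time": time; "q": joint angles; "qd": joint speeds; "joint_torque": joint torques, N m; "tcp_pos": TCP position; "tool_rot": TCP orientation; "contact_force": force on the tool from outside, world axes, zero at the start; "moment": the same for the moment, N m; "width": finger opening in mm; "grip_force": force on a finger pad.
Only numpy, scipy, OpenCV 4.12 (cv2) and the standard library are available. Lean on these libraries where they do the work, as an engineer would, in place of code of your own. Each camera call takes 0.05 s, during which the arm holds its last target. There are 200 camera calls.

## Working session

There is one attempt and no reset: what is moved stays moved. The work goes in short steps, Python scripts to look and compute and a tool call to move; the robot and the scene stay as the last step left them, time stands still between calls to the robot, and variables do not carry over. Pictures are saved under pics/ and viewed, at most 10 in all, crops included, and the job is handed in when it is done.

Besides the shell and the picture viewer there is one more tool, called after "Emit:" in YAML: its name, and indented under it one key for each argument. jog_arm: Moves the arm, as the interface text tells. Its arguments: {"type":"object","properties":{"twist":{"type":"array"},"delta_pos":{"type":"array"},"jaw":{"type":"array"},"squeeze":{"type":"number"}},"required":["twist","delta_pos","jaw"]}

```bash
mkdir -p pics
python3 - <<'E'
from station import status,capture,get_calibration
import cv2
s=status.read_state();print({k:s[k] for k in('time','tcp_pos','tool_rot','width','contact_force')})
for n in('scene','side','wrist'):
    c=get_calibration(n);print(n,c)
    cv2.imwrite(f'pics/{n}0.png',capture(n)[:,:,::-1])
E
```

```text
{'time': 0.0, 'tcp_pos': array([282.75490837, 556.97859172, 230.34191187]), 'tool_rot': array([-3.14038047e+00, -1.17519811e-04,  2.67173276e+00]), 'width': 91.13111248351079, 'contact_force': array([-0.30387817,  0.10636402, -0.10213542])}
scene {'vfov': 56.87749057019464, 'cx': 319.91530806550037, 'cy': 201.70089455225116, 'eye': array([1091.78654398,  214.87673694,  692.05899457]), 'rotation': array([-2.37579566, -0.01299269,  1.68466104])}
side {'vfov': 42.575600487535354, 'cx': 321.63337190033445, 'cy': 205.31392822930334, 'eye': array([ 458.86303437, -853.64484416,  658.89211247]), 'rotation': array([-2.08860586, -0.0266628 , -0.04889716])}
wrist {'vfov': 66.4409831121126, 'cx': 316.81095093778896, 'cy': 201.38212328939733, 'eye': array([211.77669475, 592.48452386, 383.35464434]), 'rotation': array([2.85578708e+00, 6.82199441e-04, 1.10030665e+00])}
```

View pics/scene0.png

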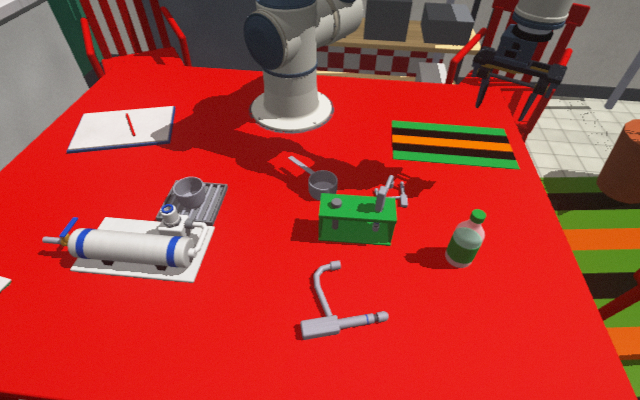

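View pics/side0.png

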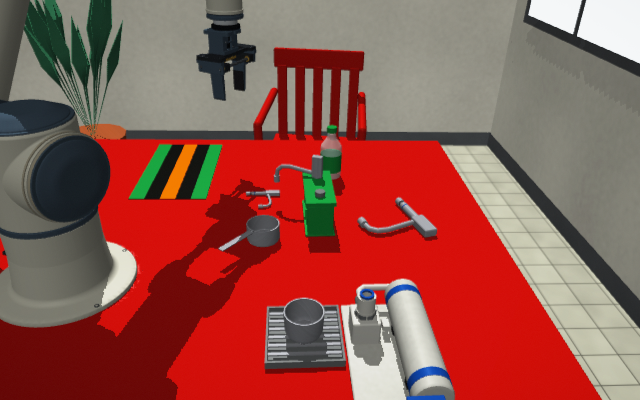

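The scene view shows the filter with its fitting at about (169,212), the cup at (190,192), and the rack at (357,220) with the spout at (382,195). The side view has the fitting at (367,300) and the spout block at (317,165). I'll enlarge both.

```bash
cat > h.py <<'E'
import numpy as np,cv2
from scipy.spatial.transform import Rotation as R
from station import status,capture,get_calibration
def ray(c,uv,hgt=400):
    f=hgt/2/np.tan(np.radians(c['vfov'])/2)
    d=R.from_euler('xyz',c['rotation']).as_matrix()@np.array([(uv[0]-c['cx'])/f,(uv[1]-c['cy'])/f,1])
    return np.array(c['eye']),d/np.linalg.norm(d)
def tri(obs):
    A=0;b=0
    for c,uv in obs:
        e,d=ray(c,uv);P=np.eye(3)-np.outer(d,d);A=A+P;b=b+P@e
    x=np.linalg.solve(A,b)
    return x,[np.linalg.norm(np.cross(ray(c,u)[1],x-ray(c,u)[0])) for c,u in obs]
def atz(c,uv,z):
    e,d=ray(c,uv);return e+d*(z-e[2])/d[2]
def proj(c,p):
    f=200/np.tan(np.radians(c['vfov'])/2)
    q=R.from_euler('xyz',c['rotation']).as_matrix().T@(np.array(p)-c['eye'])
    return np.array([c['cx']+f*q[0]/q[2],c['cy']+f*q[1]/q[2]])
E
python3 - <<'E'
import cv2,numpy as np
a=cv2.imread('pics/scene0.png');b=cv2.imread('pics/side0.png')
def crop(i,u,v,w,h,k):return cv2.resize(i[v:v+h,u:u+w],None,fx=k,fy=k,interpolation=cv2.INTER_CUBIC)
# each 400x300, k=4 -> 100x75
r=np.vstack([np.hstack([crop(a,310,170,100,75,4),crop(a,145,170,100,75,4)]),np.hstack([crop(b,260,145,100,75,4),crop(b,320,270,100,75,4)])])
cv2.imwrite('pics/crops.png',r)
E
```

```text
(no output)
```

View pics/crops.png

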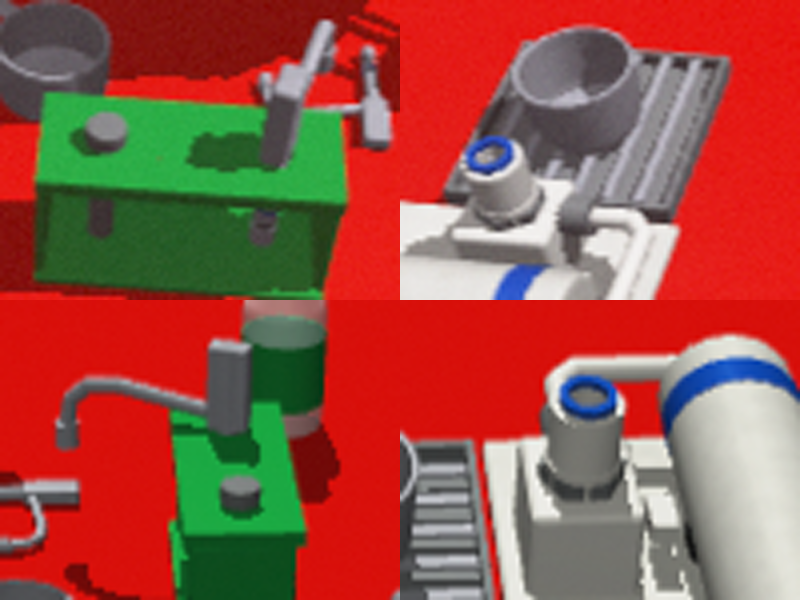

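Run:
```python
from h import *
np.set_printoptions(precision=1,suppress=True)
a=get_calibration('scene');b=get_calibration('side')
S1=lambda u,v:(310+u/4-.4,170+v/4-.4)
S2=lambda u,v:(145+(u-400)/4-.4,170+v/4-.4)
D1=lambda u,v:(260+u/4-.4,145+(v-300)/4-.4)
D2=lambda u,v:(320+(u-400)/4-.4,270+(v-300)/4-.4)
print('mouth',tri([(a,S2(491,155)),(b,D2(588,395))]))
print('blocktop',tri([(a,S1(292,70)),(b,D1(229,344))]))
print('plug top',tri([(a,S1(107,127)),(b,D1(240,480))]))
for p in[(42,95),(345,108),(345,205),(38,186)]:print('rack',atz(a,S1(*p),90))
for p in[(173,412),(282,404),(303,535),(172,530)]:print('rackside',atz(b,D1(*p),90))
for p in[(522,42),(730,60),(670,215),(443,193)]:print('tray',atz(a,S2(*p),14))
print('tray side',[atz(b,p,14) for p in[(265,307),(342,305),(346,362),(265,367)]])
print('nozzle',atz(b,D1(66,445),90+16.5+52-78+0))
```

```text
mouth (array([ 584. , -171. ,   96.2]), [np.float64(0.30520109059860623), np.float64(0.30520109059857997)])
blocktop (array([515.2, 289. , 148.3]), [np.float64(2.5201200785060367), np.float64(2.520120078506046)])
plug top (array([520.8, 194.4, 102.2]), [np.float64(0.709736108945643), np.float64(0.7097361089455874)])
rack [489.  154.2  90. ]
rack [477.5 328.4  90. ]
rack [552.1 326.3  90. ]
rack [559.2 160.1  90. ]
rackside [483.6 309.7  90. ]
rackside [553.1 321.6  90. ]
rackside [554.3 152.3  90. ]
rackside [480.5 158.2  90. ]
tray [ 412.1 -244.5   14. ]
tray [ 411.5 -102.    14. ]
tray [547.2 -98.9  14. ]
tray [ 547.3 -240.4   14. ]
tray side [array([ 406.2, -108. ,   14. ]), array([ 551.4, -105. ,   14. ]), array([ 546.2, -247. ,   14. ]), array([ 413. , -254.6,   14. ])]
nozzle [417.1 282.4  80.5]
```

Emit:
jog_arm:
  twist:
    - [0,0,-2]
    - [0,0,-4]
    - [0,0,-6]
    - [0,0,-8]
    - [0,0,-10]
    - [0,0,-12]
    - [0,0,-13]
    - [0,0,-13]
  delta_pos:
    - [-4.7,-1.9,0]
    - [-9.4,-3.8,0]
    - [-14.1,-5.7,0]
    - [-18.7,-7.7,0]
    - [-23.4,-9.6,0]
    - [-28.1,-11.5,0]
    - [-32.8,-13.4,0]
    - [-32.8,-13.4,0]
  jaw: [0,0,0,0,0,0,0,0]

```text
time: 0.95
tcp_pos: [518.0, 285.3, 230.7]
tool_rot: [-3.141, 0.001, 2.895]
contact_force: [-0.3, 0.8, -0.1]
width: 91.0
grip_force: 0.0
```

Run:
```python
from h import *
c=get_calibration('wrist');s=status.read_state()
print(s['time'],s['tcp_pos'],s['tool_rot'],c)
i=capture('wrist')[:,:,::-1];cv2.imwrite('pics/w1.png',i)
for p in[(515,289,147),(417,314,64)]:print(proj(c,p))
```

```text
0.95 [518.00902898 285.25137976 230.73006394] [-3.14094745e+00  1.12373447e-03  2.89508845e+00] {'vfov': 66.4409831121126, 'cx': 316.81095093778896, 'cy': 201.38212328939733, 'eye': array([440.52823526, 304.02170454, 383.57385475]), 'rotation': array([2.85448243e+00, 2.67540581e-04, 1.32361620e+00])}
[321.38392463 208.49421337]
[320.89576799  84.34410931]
```

View pics/w1.png

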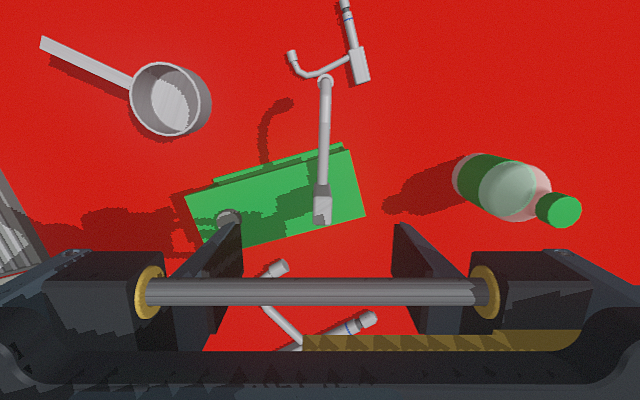

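The wrist view shows the spout block at about (321,209), and the arm running up the picture to its bend at (325,82). I'll enlarge the block.

Run:
```python
from h import *
i=cv2.imread('pics/w1.png')
cv2.imwrite('pics/w1c.png',cv2.resize(i[65:240,270:390],None,fx=3.4,fy=3.4,interpolation=cv2.INTER_CUBIC))
```

```text
(no output)
```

View pics/w1c.png

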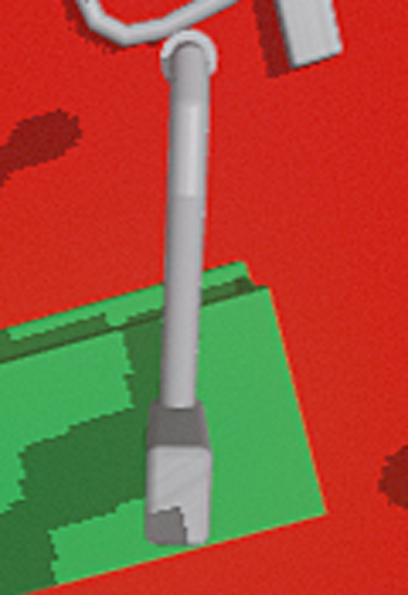

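Run:
```python
from h import *
np.set_printoptions(precision=1,suppress=True)
# calibration at the time of picture (arm still)
c=get_calibration('wrist')
W=lambda u,v:(270+u/3.4-.35,65+v/3.4-.35)
t=atz(c,W(179,495),147);print('top',t)
k=[atz(c,W(*p),147) for p in[(150,447),(209,447),(208,545),(147,541)]];print(np.array(k))
for z in(64,75,90):
  n=atz(c,W(188,57),z);d=n-t;print(z,n,np.hypot(*d[:2]),np.degrees(np.arctan2(-d[1],-d[0])))
print('bottle cap',atz(c,(565,210),150))
s=status.read_state();print(s['tcp_pos'],s['tool_rot'],s['q'])
```

```text
top [515.3 290.8 147. ]
[[502.  287.1 147. ]
 [505.4 300.6 147. ]
 [529.4 294.6 147. ]
 [524.8 280.5 147. ]]
64 [414. 320.  64.] 105.42400613412242 -16.067160531218253
75 [414.8 319.5  75. ] 104.4438364292936 -15.934743597207376
90 [416.  318.8  90. ] 103.10816060276146 -15.750119262658503
bottle cap [561.9 480.2 150. ]
[516.7 286.7 230.6] [-3.1  0.   2.9] [ 0.4  0.4  1.4 -0.   1.3 -0.9]
```

Emit:
jog_arm:
  twist:
    - [0,0,1.4]
    - [0,0,1.4]
    - [0,0,1.4]
    - [0,0,1.4]
    - [0,0,1.4]
    - [0,0,1.4]
    - [0,0,1.4]
    - [0,0,1.4]
  delta_pos:
    - [-0.1,0,1.5]
    - [-0.1,0,3.5]
    - [-0.1,0,5.5]
    - [-0.1,0,7.5]
    - [-0.1,0,9.5]
    - [-0.1,0,10.7]
    - [-0.1,0,10.7]
    - [-0.1,0,10.7]
  jaw: [0,0,0,0,0,0,0,0]

```text
time: 1.8
tcp_pos: [515.6, 289.5, 124.4]
tool_rot: [3.141, 0.0, 2.875]
contact_force: [0.2, 0.2, 0.5]
width: 91.2
grip_force: 0.0
```

Run:
```python
from h import *
c=get_calibration('wrist');s=status.read_state()
print(s['time'],s['tcp_pos'],s['tool_rot'],s['contact_force'])
i=capture('wrist')[:,:,::-1];cv2.imwrite('pics/w2.png',i)
print(proj(c,(516,289.5,147)),np.degrees(s['tool_rot'][2]))
```

```text
1.8 [515.63031657 289.54015938 124.35580982] [3.14145074e+00 8.33490407e-05 2.87468162e+00] [0.18911687 0.15883778 0.53856657]
[318.54116343 283.89517939] 164.70712426804525
```

View pics/w2.png

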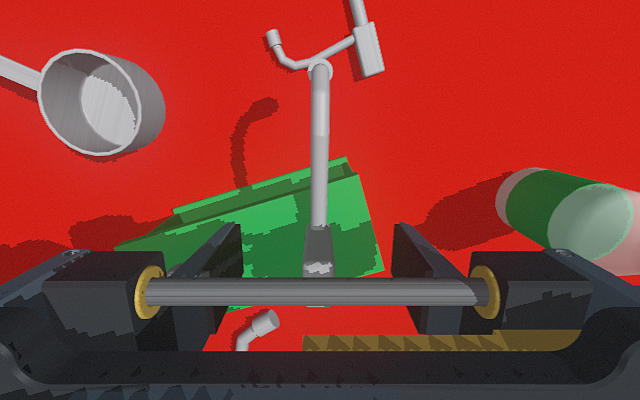

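The block sits centred between the fingers (u≈318), with the nozzle at (320,70). Closing now.

Emit:
jog_arm:
  twist:
    - [0,0,0]
    - [0,0,0]
    - [0,0,0]
    - [0,0,0]
    - [0,0,0]
    - [0,0,0]
    - [0,0,0]
    - [0,0,0]
  delta_pos:
    - [0,0,0]
    - [0,0,0]
    - [0,0,0]
    - [0,0,0]
    - [0,0,0]
    - [0,0,0]
    - [0,0,0]
    - [0,0,0]
  jaw: [1,1,1,1,1,1,1,1]
  squeeze: 55

```text
time: 2.65
tcp_pos: [515.7, 289.1, 123.9]
tool_rot: [-3.142, -0.0, 2.874]
contact_force: [-0.2, 0.3, 1.3]
width: 30.4
grip_force: 0.0
```

Emit:
jog_arm:
  twist:
    - [0,0,0]
    - [0,0,0]
    - [0,0,0]
    - [0,0,0]
    - [0,0,0]
    - [0,0,0]
    - [0,0,0]
    - [0,0,0]
  delta_pos:
    - [0,0,0]
    - [0,0,0]
    - [0,0,0]
    - [0,0,0]
    - [0,0,0]
    - [0,0,0]
    - [0,0,0]
    - [0,0,0]
  jaw: [1,1,1,1,1,1,1,1]

```text
time: 3.45
tcp_pos: [515.7, 289.1, 123.9]
tool_rot: [3.142, 0.0, 2.874]
contact_force: [-0.1, 1.2, -0.7]
width: 15.8
grip_force: 55.0
```

Emit:
jog_arm:
  twist:
    - [0,0,0]
    - [0,0,0]
    - [0,0,0]
    - [0,0,0]
    - [0,0,0]
    - [0,0,0]
    - [0,0,0]
    - [0,0,0]
  delta_pos:
    - [0,0,-1]
    - [0,0,-3]
    - [0,0,-5]
    - [0,0,-7.5]
    - [0,0,-10]
    - [0,0,-12.5]
    - [0,0,-14]
    - [0,0,-14]
  jaw: [1,1,1,1,1,1,1,1]

```text
time: 4.25
tcp_pos: [516.4, 289.3, 266.3]
tool_rot: [3.14, 0.003, 2.874]
contact_force: [0.1, -0.1, -1.4]
width: 15.7
grip_force: 55.0
```

Run:
```python
from h import *
s=status.read_state();p=s['tcp_pos'];y=s['tool_rot'][2];print(p,s['tool_rot'],s['q'],s['contact_force'],s['width'])
M=R.from_euler('xyz',[np.pi,0,y]).as_matrix()
print(M.T@(np.array([584,-171,p[2]])-p))
```

```text
[516.44146728 289.29313224 266.25310341] [3.13952742e+00 2.84051680e-03 2.87421879e+00] [ 4.09856698e-01  4.13273593e-01  1.38410976e+00 -1.75123018e-04
  1.34070151e+00 -8.93529055e-01] [ 0.07346557 -0.05677681 -1.4173817 ] 15.712961122545856
[-1.86767274e+02 -4.26089085e+02 -5.21808634e-14]
```

Emit:
jog_arm:
  twist:
    - [0,0,-2]
    - [0,0,-4]
    - [0,0,-6]
    - [0,0,-8]
    - [0,0,-10]
    - [0,0,-12]
    - [0,0,-14]
    - [0,0,-16]
  delta_pos:
    - [-1.5,-3.4,0]
    - [-3.5,-8,0]
    - [-5.6,-12.8,0]
    - [-7.7,-17.6,0]
    - [-9.8,-22.4,0]
    - [-11.9,-27.2,0]
    - [-14,-32,0]
    - [-16.1,-36.8,0]
  jaw: [1,1,1,1,1,1,1,1]

```text
time: 5.05
tcp_pos: [571.0, -96.0, 262.9]
tool_rot: [3.141, -0.001, -3.128]
contact_force: [0.6, 0.3, -1.2]
width: 16.1
grip_force: 55.0
```

Run:
```python
from h import *
s=status.read_state();p=s['tcp_pos'];y=s['tool_rot'][2];print(p,s['tool_rot'],s['qd'],s['contact_force'],s['width'])
M=R.from_euler('xyz',[np.pi,0,y]).as_matrix()
print(M.T@(np.array([584,-171,p[2]])-p))
```

```text
[571.01919682 -96.04812848 262.93171079] [ 3.14125172e+00 -1.49091176e-03 -3.12832409e+00] [-0.81356179  0.19944169 -0.33436885  0.00139597  0.1273498  -1.15574112] [ 0.56592598  0.25868162 -1.180054  ] 16.081824876765598
[-1.19851863e+01 -7.51175053e+01 -9.19924124e-15]
```

Emit:
jog_arm:
  twist:
    - [0,0,0]
    - [0,0,0]
    - [0,0,0]
    - [0,0,0]
    - [0,0,0]
    - [0,0,0]
    - [0,0,0]
    - [0,0,0]
  delta_pos:
    - [-0.3,-2.2,0]
    - [-0.7,-4.4,0]
    - [-0.95,-6.3,0]
    - [-0.95,-6.3,1]
    - [-0.95,-6.3,2.5]
    - [-0.95,-6.3,3.5]
    - [-0.95,-6.3,3.5]
    - [-0.95,-6.3,3.5]
  jaw: [1,1,1,1,1,1,1,1]

```text
time: 5.85
tcp_pos: [581.9, -156.4, 228.9]
tool_rot: [3.141, -0.0, -3.129]
contact_force: [-0.3, -0.2, -1.9]
width: 16.1
grip_force: 55.0
```

Run:
```python
from h import *
s=status.read_state();print(s['time'],s['tcp_pos'],s['tool_rot'],s['contact_force'])
a=capture('scene')[:,:,::-1];b=capture('side')[:,:,::-1]
s=status.read_state();print(s['tcp_pos'])
cv2.imwrite('pics/scene3.png',a);cv2.imwrite('pics/side3.png',b)
for n in('scene','side'):
  c=get_calibration(n);print(n,proj(c,(584,-171,96)),proj(c,(s['tcp_pos']+[0,0,-111.5])))
def crop(i,u,v,w,h,k):return cv2.resize(i[v:v+h,u:u+w],None,fx=k,fy=k,interpolation=cv2.INTER_CUBIC)
cv2.imwrite('pics/crops3.png',np.hstack([crop(a,137,150,66,100,6),crop(b,334,220,66,100,6)]))
```

```text
5.85 [ 581.89365501 -156.44887102  228.88714126] [ 3.14142493e+00 -4.25732579e-04 -3.12908630e+00] [-0.28350543 -0.22133296 -1.94757752]
[ 582.24600997 -156.69712117  229.50428606]
scene [167.27679469 208.52561908] [171.1184269  201.56166234]
side [366.43097165 293.36851144] [365.27036875 277.92614082]
```

View pics/crops3.png

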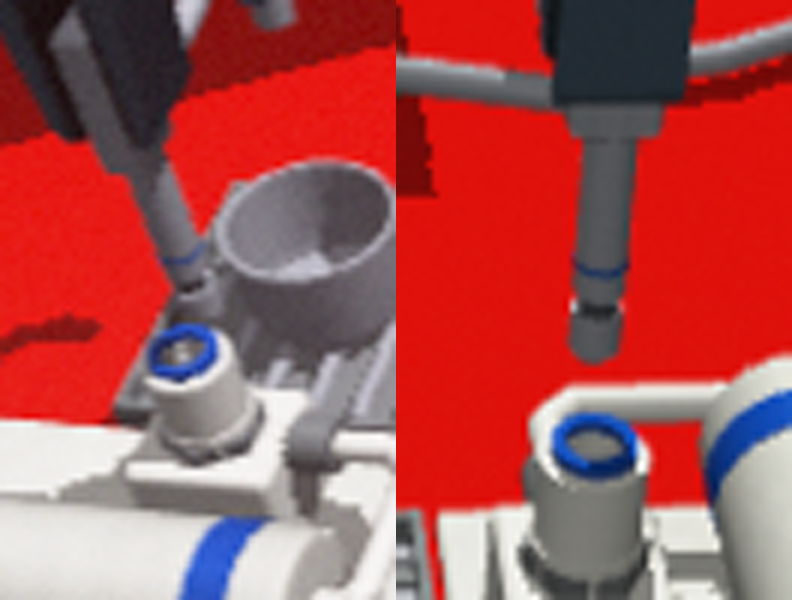

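Run:
```python
from h import *
np.set_printoptions(precision=1,suppress=True)
a=get_calibration('scene');b=get_calibration('side')
A=lambda u,v:(137+u/6-.42,150+v/6-.42)
B=lambda u,v:(334+(u-396)/6-.42,220+v/6-.42)
m,e=tri([(a,A(183,351)),(b,B(596,446))]);print('mouth',m,e)
t,e=tri([(a,A(203,310)),(b,B(596,353))]);print('tip',t,e)
# blue band lower edge centre (33 above tip), groove
t2,e=tri([(a,A(187,262)),(b,B(600,275))]);print('band',t2,e)
s=status.read_state();p=s['tcp_pos'];print(p,s['tool_rot'],m-t)
```

```text
mouth [ 584.  -172.    96.3] [np.float64(0.8625078937102929), np.float64(0.8625078937102686)]
tip [ 583.8 -158.1  119. ] [np.float64(1.2243535656241094), np.float64(1.224353565624173)]
band [ 584.  -156.   144.3] [np.float64(0.5204200020021441), np.float64(0.5204200020020224)]
[ 582.2 -156.7  229.5] [-3.1  0.  -3.1] [  0.2 -13.8 -22.7]
```

Relative to the mouth, the tip is 14 mm short in y and right in x. I'll shift it over, lower a little and look once more.

Emit:
jog_arm:
  twist:
    - [0,0,0]
    - [0,0,0]
    - [0,0,0]
    - [0,0,0]
    - [0,0,0]
    - [0,0,0]
    - [0,0,0]
    - [0,0,0]
  delta_pos:
    - [0,-0.7,0]
    - [0,-1.43,0]
    - [0,-1.43,0.4]
    - [0,-1.43,0.8]
    - [0,-1.43,1.2]
    - [0,-1.43,1.4]
    - [0,-1.43,1.4]
    - [0,-1.43,1.4]
  jaw: [1,1,1,1,1,1,1,1]

```text
time: 6.75
tcp_pos: [582.1, -171.1, 214.9]
tool_rot: [3.142, -0.0, -3.13]
contact_force: [0.2, -1.2, -2.0]
width: 15.5
grip_force: 55.0
```

Run:
```python
from h import *
a=capture('scene')[:,:,::-1];b=capture('side')[:,:,::-1]
s=status.read_state();print(s['time'],s['tcp_pos'],s['tool_rot'],s['contact_force'])
def crop(i,u,v,w,h,k):return cv2.resize(i[v:v+h,u:u+w],None,fx=k,fy=k,interpolation=cv2.INTER_CUBIC)
cv2.imwrite('pics/crops4.png',np.hstack([crop(a,147,170,40,60,10),crop(b,347,250,40,60,10)]))
for n in('scene','side'):
  c=get_calibration(n);print(n,proj(c,(s['tcp_pos']+[0,0,-111.5])))
```

```text
6.85 [ 582.1832898  -171.15984425  215.07709051] [-3.14147125e+00  2.18672784e-04 -3.12954512e+00] [ 0.35276857 -0.45516464 -0.99476093]
scene [166.5456053  205.53996362]
side [365.69293273 289.95082708]
```

View pics/crops4.png

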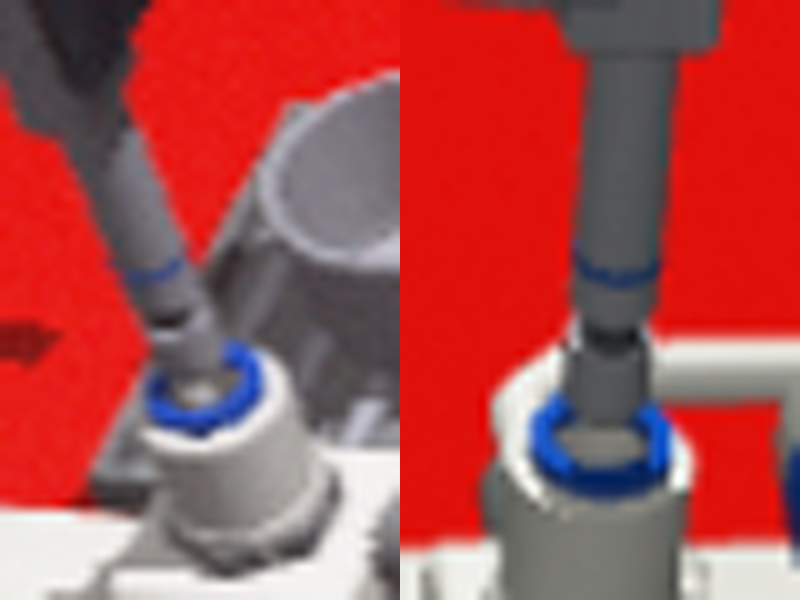

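Run:
```python
from h import *
np.set_printoptions(precision=1,suppress=True)
a=get_calibration('scene');b=get_calibration('side')
A=lambda u,v:(147+u/10-.45,170+v/10-.45)
B=lambda u,v:(347+(u-400)/10-.45,250+v/10-.45)
for n,x,y in(('mouth',(205,390),(603,447)),('tip',(190,370),(603,413)),('band',(155,272),(617,278)),('groove',(172,328),(610,335))):print(n,*tri([(a,A(*x)),(b,B(*y))]))
# scene stem edges at groove / band heights, assuming x=584: y at known z
p=status.read_state()['tcp_pos'];q=p+[1.5,0,0]
for dz in(-111.5,-111.5+33,-111.5+20,):
  print(dz,(proj(a,q+[0,0,dz])-[147,170]+.45)*10,(proj(b,q+[0,0,dz])-[347,250]+.45)*10+[400,0])
print('mouth pred',[(proj(a,(584,y,96.3))-[147,170]+.45)*10 for y in(-172,-171,-170)])
```

```text
mouth [ 584.2 -172.    95.3] [np.float64(0.5535256408204299), np.float64(0.553525640820221)]
tip [ 584.2 -172.7  102.6] [np.float64(0.2454155218989145), np.float64(0.24541552189886792)]
band [ 583.9 -172.3  131.7] [np.float64(0.5648804380121988), np.float64(0.5648804380121972)]
groove [ 585.1 -171.3  117.7] [np.float64(0.9549648319346584), np.float64(0.9549648319346918)]
-111.5 [197.2 364.9] [600.2 403.9]
-78.5 [152.2 257.6] [614.  248.4]
-91.5 [170.3 300.6] [608.5 310.4]
mouth pred [array([202.5, 388.4]), array([206.9, 388.8]), array([211.3, 389.2])]
```

Tip and mouth agree within about 1 mm. Descending into the mouth, stopping short of the teeth.

Emit:
jog_arm:
  twist:
    - [0,0,0]
    - [0,0,0]
    - [0,0,0]
    - [0,0,0]
    - [0,0,0]
    - [0,0,0]
    - [0,0,0]
    - [0,0,0]
  delta_pos:
    - [0,0.05,0.2]
    - [0,0.05,0.4]
    - [0,0.05,0.6]
    - [0,0.05,0.8]
    - [0,0.05,1.0]
    - [0,0.05,1.2]
    - [0,0.05,1.4]
    - [0,0.05,1.5]
  jaw: [1,1,1,1,1,1,1,1]

```text
time: 7.65
tcp_pos: [582.0, -170.7, 199.7]
tool_rot: [3.142, -0.0, -3.13]
contact_force: [-1.0, -0.0, -1.9]
width: 16.1
grip_force: 55.0
```

Emit:
jog_arm:
  twist:
    - [0,0,0]
    - [0,0,0]
    - [0,0,0]
    - [0,0,0]
    - [0,0,0]
    - [0,0,0]
    - [0,0,0]
    - [0,0,0]
  delta_pos:
    - [0,0,0.1]
    - [0,0,0.2]
    - [0,0,0.3]
    - [0,0,0.4]
    - [0,0,0.5]
    - [0,0,0.6]
    - [0,0,0.7]
    - [0,0,0.7]
  jaw: [1,1,1,1,1,1,1,1]

```text
time: 8.45
tcp_pos: [582.4, -170.9, 193.5]
tool_rot: [-3.141, 0.001, -3.13]
contact_force: [-1.4, -0.8, 7.2]
width: 15.8
grip_force: 55.0
```

Emit:
jog_arm:
  twist:
    - [0,0,0]
    - [0,0,0]
    - [0,0,0]
    - [0,0,0]
    - [0,0,0]
    - [0,0,0]
    - [0,0,0]
    - [0,0,0]
  delta_pos:
    - [0,0,0.1]
    - [0,0,0.2]
    - [0,0,0.3]
    - [0,0,0.4]
    - [0,0,0.5]
    - [0,0,0.6]
    - [0,0,0.6]
    - [0,0,0.6]
  jaw: [1,1,1,1,1,1,1,1]

```text
time: 9.25
tcp_pos: [582.0, -170.7, 186.6]
tool_rot: [3.141, -0.0, -3.13]
contact_force: [0.5, 0.0, -4.0]
width: 15.6
grip_force: 55.0
```

Emit:
jog_arm:
  twist:
    - [0,0,0]
    - [0,0,0]
    - [0,0,0]
    - [0,0,0]
    - [0,0,0]
    - [0,0,0]
    - [0,0,0]
    - [0,0,0]
  delta_pos:
    - [0,0,0.1]
    - [0,0,0.2]
    - [0,0,0.3]
    - [0,0,0.4]
    - [0,0,0.5]
    - [0,0,0.6]
    - [0,0,0.7]
    - [0,0,0.7]
  jaw: [1,1,1,1,1,1,1,1]

```text
time: 10.05
tcp_pos: [581.8, -170.7, 179.6]
tool_rot: [3.141, -0.001, -3.13]
contact_force: [-0.8, -0.3, -0.7]
width: 15.4
grip_force: 55.0
```

Emit:
jog_arm:
  twist:
    - [0,0,0]
    - [0,0,0]
    - [0,0,0]
    - [0,0,0]
    - [0,0,0]
    - [0,0,0]
    - [0,0,0]
    - [0,0,0]
  delta_pos:
    - [0,0,0.05]
    - [0,0,0.1]
    - [0,0,0.15]
    - [0,0,0.2]
    - [0,0,0.25]
    - [0,0,0.3]
    - [0,0,0.3]
    - [0,0,0.3]
  jaw: [1,1,1,1,1,1,1,1]

```text
time: 10.85
tcp_pos: [582.1, -170.7, 176.9]
tool_rot: [-3.142, 0.0, -3.13]
contact_force: [0.4, 0.1, -0.1]
width: 15.6
grip_force: 55.0
```

Emit:
jog_arm:
  twist:
    - [0,0,0]
    - [0,0,0]
    - [0,0,0]
    - [0,0,0]
    - [0,0,0]
    - [0,0,0]
    - [0,0,0]
    - [0,0,0]
  delta_pos:
    - [0,0,0.05]
    - [0,0,0.1]
    - [0,0,0.15]
    - [0,0,0.2]
    - [0,0,0.2]
    - [0,0,0.2]
    - [0,0,0.2]
    - [0,0,0.2]
  jaw: [1,1,1,1,1,1,1,1]

```text
time: 11.65
tcp_pos: [582.6, -170.9, 176.5]
tool_rot: [-3.141, 0.002, -3.13]
contact_force: [-5.1, 1.5, 21.5]
width: 15.9
grip_force: 55.0
```

Run:
```python
from h import *
a=capture('scene')[:,:,::-1];b=capture('side')[:,:,::-1]
s=status.read_state();print(s['time'],s['tcp_pos'],s['contact_force'],s['moment'])
def crop(i,u,v,w,h,k):return cv2.resize(i[v:v+h,u:u+w],None,fx=k,fy=k,interpolation=cv2.INTER_CUBIC)
cv2.imwrite('pics/crops5.png',np.hstack([crop(a,147,170,40,60,10),crop(b,347,250,40,60,10)]))
```

```text
11.75 [ 582.60266376 -170.86847054  176.46183154] [-3.48641051  1.71910855 21.72330254] [0.53349335 1.03285263 0.03079693]
```

View pics/crops5.png

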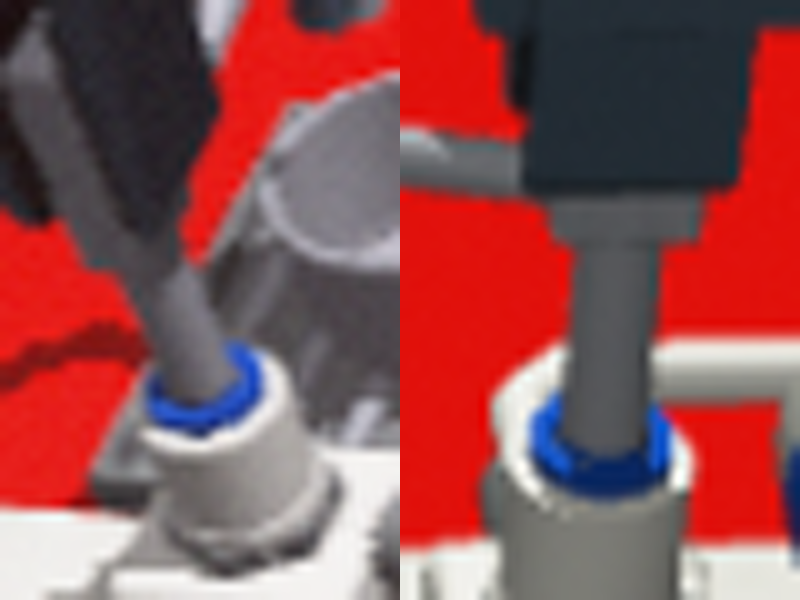

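The exposed stem measures about 45 mm and the band has met the collar, so it's home. Now the gentle upward tug.

Emit:
jog_arm:
  twist:
    - [0,0,0]
    - [0,0,0]
    - [0,0,0]
    - [0,0,0]
    - [0,0,0]
    - [0,0,0]
    - [0,0,0]
    - [0,0,0]
  delta_pos:
    - [0,0,-0.05]
    - [0,0,-0.1]
    - [0,0,-0.15]
    - [0,0,-0.2]
    - [0,0,-0.25]
    - [0,0,-0.3]
    - [0,0,-0.35]
    - [0,0,-0.35]
  jaw: [1,1,1,1,1,1,1,1]

```text
time: 12.55
tcp_pos: [582.0, -170.6, 178.3]
tool_rot: [3.141, -0.0, -3.13]
contact_force: [0.3, 0.2, -3.3]
width: 15.7
grip_force: 55.0
```

Emit:
jog_arm:
  twist:
    - [0,0,0]
    - [0,0,0]
    - [0,0,0]
    - [0,0,0]
    - [0,0,0]
    - [0,0,0]
    - [0,0,0]
    - [0,0,0]
  delta_pos:
    - [0,0,-0.05]
    - [0,0,-0.1]
    - [0,0,-0.1]
    - [0,0,-0.1]
    - [0,0,-0.1]
    - [0,0,-0.1]
    - [0,0,-0.1]
    - [0,0,-0.1]
  jaw: [1,1,1,1,1,1,1,1]

```text
time: 13.35
tcp_pos: [582.1, -170.7, 179.4]
tool_rot: [3.142, -0.0, -3.13]
contact_force: [-1.0, 0.7, -3.4]
width: 15.9
grip_force: 55.0
```

The groove gives about 3.5 mm of play before the teeth bite. I'll continue gently.

Emit:
jog_arm:
  twist:
    - [0,0,0]
    - [0,0,0]
    - [0,0,0]
    - [0,0,0]
    - [0,0,0]
    - [0,0,0]
    - [0,0,0]
    - [0,0,0]
  delta_pos:
    - [0,0,-0.05]
    - [0,0,-0.1]
    - [0,0,-0.15]
    - [0,0,-0.15]
    - [0,0,-0.15]
    - [0,0,-0.15]
    - [0,0,-0.15]
    - [0,0,-0.15]
  jaw: [1,1,1,1,1,1,1,1]

```text
time: 14.15
tcp_pos: [582.1, -170.7, 181.0]
tool_rot: [-3.142, 0.0, -3.13]
contact_force: [-1.0, -0.2, -3.2]
width: 15.7
grip_force: 55.0
```

Emit:
jog_arm:
  twist:
    - [0,0,0]
    - [0,0,0]
    - [0,0,0]
    - [0,0,0]
    - [0,0,0]
    - [0,0,0]
    - [0,0,0]
    - [0,0,0]
  delta_pos:
    - [0,0,-0.05]
    - [0,0,-0.1]
    - [0,0,-0.1]
    - [0,0,-0.1]
    - [0,0,-0.1]
    - [0,0,-0.1]
    - [0,0,-0.1]
    - [0,0,-0.1]
  jaw: [1,1,1,1,1,1,1,1]

```text
time: 14.95
tcp_pos: [582.1, -170.7, 181.9]
tool_rot: [3.142, -0.0, -3.13]
contact_force: [-0.4, -0.2, -6.4]
width: 15.8
grip_force: 55.0
```

Emit:
jog_arm:
  twist:
    - [0,0,0]
    - [0,0,0]
    - [0,0,0]
    - [0,0,0]
    - [0,0,0]
    - [0,0,0]
    - [0,0,0]
    - [0,0,0]
  delta_pos:
    - [0,0,-0.05]
    - [0,0,-0.1]
    - [0,0,-0.15]
    - [0,0,-0.15]
    - [0,0,-0.15]
    - [0,0,-0.15]
    - [0,0,-0.15]
    - [0,0,-0.15]
  jaw: [1,1,1,1,1,1,1,1]

```text
time: 15.75
tcp_pos: [581.9, -170.6, 183.2]
tool_rot: [3.141, -0.001, -3.13]
contact_force: [0.4, -1.5, -21.5]
width: 15.8
grip_force: 55.0
```

The fitting holds hard at 21.5 N. Next I lower the stem back down lightly.

Emit:
jog_arm:
  twist:
    - [0,0,0]
    - [0,0,0]
    - [0,0,0]
    - [0,0,0]
    - [0,0,0]
    - [0,0,0]
    - [0,0,0]
    - [0,0,0]
  delta_pos:
    - [0,0,0]
    - [0,0,0.1]
    - [0,0,0.2]
    - [0,0,0.3]
    - [0,0,0.4]
    - [0,0,0.5]
    - [0,0,0.55]
    - [0,0,0.55]
  jaw: [1,1,1,1,1,1,1,1]

```text
time: 16.55
tcp_pos: [582.4, -170.8, 178.1]
tool_rot: [-3.141, 0.001, -3.13]
contact_force: [1.0, 0.2, -1.1]
width: 16.1
grip_force: 55.0
```

Emit:
jog_arm:
  twist:
    - [0,0,0]
    - [0,0,0]
    - [0,0,0]
    - [0,0,0]
    - [0,0,0]
    - [0,0,0]
    - [0,0,0]
    - [0,0,0]
  delta_pos:
    - [0,0,0]
    - [0,0,0]
    - [0,0,0]
    - [0,0,0]
    - [0,0,0]
    - [0,0,0]
    - [0,0,0]
    - [0,0,0]
  jaw: [0,0,0,0,0,0,0,0]

```text
time: 17.35
tcp_pos: [582.1, -170.7, 177.9]
tool_rot: [3.142, -0.0, -3.13]
contact_force: [1.2, 0.8, 0.1]
width: 76.8
grip_force: 0.0
```

Emit:
jog_arm:
  twist:
    - [0,0,0]
    - [0,0,0]
    - [0,0,0]
    - [0,0,0]
    - [0,0,0]
    - [0,0,0]
    - [0,0,0]
    - [0,0,0]
  delta_pos:
    - [0,0,-0.5]
    - [0,0,-1.5]
    - [0,0,-3]
    - [0,0,-5]
    - [0,0,-7]
    - [0,0,-9]
    - [0,0,-10]
    - [0,0,-10]
  jaw: [0,0,0,0,0,0,0,0]

```text
time: 18.15
tcp_pos: [582.7, -171.0, 279.6]
tool_rot: [-3.14, 0.003, -3.13]
contact_force: [0.4, -0.3, -0.4]
width: 91.7
grip_force: 0.0
```

Run:
```python
from h import *
a=capture('scene')[:,:,::-1];b=capture('side')[:,:,::-1]
s=status.read_state();print(s['time'],s['tcp_pos'],s['contact_force'],s['width'])
def crop(i,u,v,w,h,k):return cv2.resize(i[v:v+h,u:u+w],None,fx=k,fy=k,interpolation=cv2.INTER_CUBIC)
cv2.imwrite('pics/crops6.png',np.hstack([crop(a,130,130,100,150,4),crop(b,290,200,100,150,4)]))
```

```text
18.25 [ 581.86888131 -170.59330506  277.45892373] [-0.87588437  0.95695437 -0.74713797] 91.09323796590918
```

View pics/crops6.png

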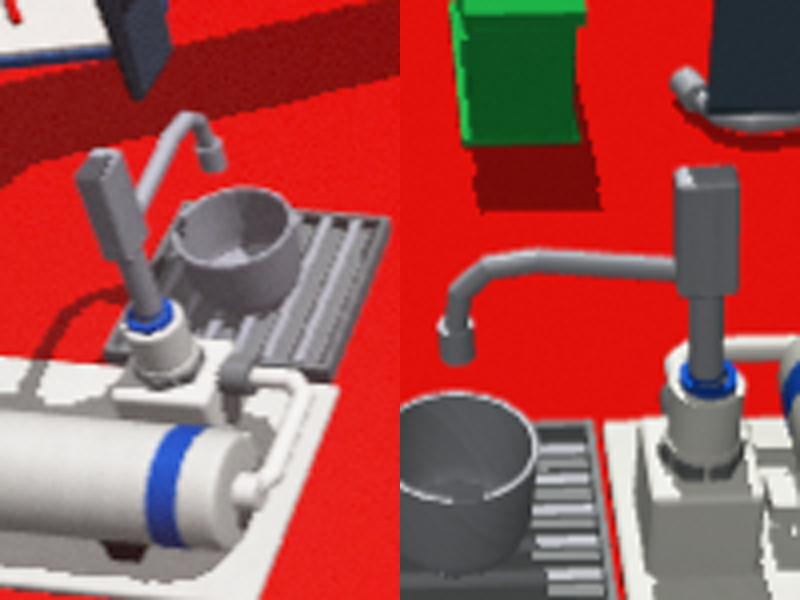

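The spout stands upright with its nozzle at about (183,171) in the scene view, over the cup, and the fingers are clear. I'll check the nozzle numerically and hand in.

Run:
```python
from h import *
from station import workorder
n,e=tri([(get_calibration('scene'),(130+211/4,130+166/4)),(get_calibration('side'),(290+57/4,200+358/4))]);print(n,e)
if np.hypot(n[0]-479,n[1]+172)<18: print(workorder.hand_in())
```

```text
[ 477.04331694 -173.97899421  108.76355008] [np.float64(0.675643973015846), np.float64(0.6756439730157179)]
the job is handed in; nothing more can be done
None
```

The spout is pushed home in the fitting, proved by one upward tug that held at about 21.5 N, and released upright with its nozzle over the cup; the job is handed in, but no verdict came back.

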